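# Move the snap-in battery cassette from the night light to its charger

## Task

In the nursery wardrobe niche, take the battery cassette out of the night light: squeeze its sprung snap tab inward and lift it free without wrenching it against the catch or crushing the tab. Then seat it fully home in the empty charger, whose cradle is set to a different height each time, tab on the catch side, pressing it gently down against the sprung contacts and letting go there so that the tab snaps out under the catch and holds it. Leave the other things on the shelf where they are.

Things in the scene. Friction and masses are not known exactly. Their poses are not given: they have to be found in the camera images.
- lamp: White night light, fixed. A foot block (85 mm in x, y -39.5 to +42.5, 50 high) holds a battery well; behind it, centred 88 mm towards its +x, a cream dome 82 across, 103 high. Origin on the shelf under the well's centre, z up. It may stand left or right of the charger. At the start the cassette is latched in its well, on the floor (z = 10), axes parallel, off-centre by up to 1 mm.
- lamp_mouth (a point): Centre of the lamp well's mouth, at rim height (lamp z = 50 mm). The well: 53 mm in x; in y 43 mm (-21.5 to +21.5) at the neck; the mouth flares by 4 mm at 45 degrees over the top 4 mm; floor at z = 10. On the +y side a catch lip (z 40 to 50) overhangs an undercut that reaches y = +28.
- charger: White charger, fixed: a flat foot 125 x 120 x 6 mm with a skirt 99 x 94 x 22 mm; in the skirt rides a block with exactly the lamp's well and catch lip (on its +y side), empty, no dome. The block's height is adjustable, stiffly held and not measured: 0 to 13.5 mm above the lamp well's height, differing each time, so home must be felt. Origin on the shelf under the well's centre, z up.
- charger_foot (a point): On the well's axis, at the top of the charger's flat foot (charger z = 6 mm). Depending on the setting the well's rim is at charger z = 50 to 63.5 mm and its floor (home for the cassette's underside) at 10 to 23.5. Three brass contacts stand 5 mm above the floor and push up with 4 N when first touched, 11 N when level with it. The charger must not take more than 28 N from the cassette.
- cassette: Loose grey battery cassette, about 0.2 kg. Origin at the centre of its underside, z up. Core 50 (x) x 40 (y) x 42 mm high: 1.5 mm play in a well's neck on every side. Two upright plates on top, to z = 84, are pinched across y: 44 mm over both at rest, 35 with the tab fully in. When home, the well's rim is at its z = 40. It latches one way only, tab towards the well's +y side.
- thumb_face (a point): Middle of the outer face (cassette y = -22 mm) of the fixed thumb plate, 42 mm wide, 4 thick, cassette z 40 to 84; this point at z 66.
- tab_face (a point): Middle of the tab's outer face as it is at rest: cassette x 0, y +22, z 66 mm (this point stays with the cassette when the tab is pressed). Only the tab yields: pressed fully in, the middle of the pinch lies 4.5 mm nearer the thumb plate. The tab is the narrower plate, 22 mm wide, 4 thick, cassette z 42 to 84.
- tab (a joint): Travel of the sprung tab towards the thumb plate, m: 0 at rest (out), 0.009 at its stop (in). Spring: 5 N at rest, 11 N at 5 mm, 16 N at the stop. The tab breaks if pinched with more than 45 N; 20 to 30 N is right. The catch and the lamp must not take more than 30 N from the cassette.
- hook_tip (a point): Tip of the tab's hook, moving with the tab: cassette y = +26.5 at rest, z 24 mm; the hook is 20 mm wide, z 20 to 28. With the cassette home it is 2 mm below the catch lip; it clears the lip when pressed in by about 5 mm (3.5 to 6.5, as the cassette lies in its play), likewise to enter. Let go over 2 mm above home it cannot snap in.
- ramekin: White ceramic ramekin, 86 mm across, 45 mm high, loose; origin at its underside. Leave alone.
- sippy_cup: Stainless steel sippy cup with white lid, 72 mm across, 114 mm high, loose; origin at its underside. Leave alone.
- pacifier_box: Closed blue plastic pacifier box 79 x 114 x 48 mm, loose; origin at its underside. Leave alone.
- teether: Peach silicone elephant teether lying flat, about 110 x 75 x 14 mm, loose; origin at the underside of its belly disc. Leave alone.
Mind the look-alikes: they are no part of the job. Several things have the shape of the cassette; the one meant has the colours described above.

How it is judged (in metres and radians):
On the way:
1. the cassette is lifted clear of the night light, its underside above the rim (z of cassette in the frame of lamp above 0.052 m), for 0.1 s.
At the end, for the whole second after the job is handed in: The cassette stands upright in the charger's well (within 5 mm of its axis, less than 0.08 rad tilted), tab on the catch side, its underside less than 26.2 mm above the charger's origin, the tab snapped out (less than 2 mm in), which it can do there only under the catch, at rest and released (horizontal distance between cassette and charger below 0.005 m and z of cassette in the frame of charger below 0.0262 m and y of tab_face in the frame of charger above 0.015 m and angle between cassette's own z axis and vertical below 0.08 rad and value of joint tab below 0.002 m and linear speed of cassette below 0.01 m/s); the robot touches nothing.
It fails at once if the cassette is wrenched against the night light (over 30 N) (contact force between cassette and lamp above 30 N).
It fails at once if the cassette is forced into the charger (over 28 N) (contact force between cassette and charger above 28 N).
It fails at once if the snap tab is crushed (over 45 N) (contact force between the fingers and tab above 45 N).
It fails at once if a bystander is shifted by over 20 mm (distance of any of ramekin, sippy_cup, pacifier_box, teether from where it was at the start of the episode above 0.02 m).
It also fails if it takes over 67 s, if anything falls off the work surface, if the arm or the gripper's body presses on something with over 40 N, if the wrist force passes 120 N, or if a joint passes its speed limit or range.

## Robot

A 7-joint arm with a two-finger parallel gripper is mounted at the origin on the work surface. World frame = base frame: x ahead of the robot, y to its left, z up, the work surface at z = 0. Lengths are in mm, angles in rad, forces in N, time in s.
With the tool pointing down it reaches from about 400 to 875 mm from the base axis. Payload 4.4 kg.
Tool frame: the origin (TCP) lies midway between the tips of the shut fingers; the grasp point (between the pads) lies 19 mm behind it; z points along the fingers, y is the line along which they close (so a half turn about z gives the same grasp; the last joint's range is limited). The gripper opens to 85 mm and grips with 20 to 120 N. Pads are 22 mm wide; open, the fingers measure 114 mm over their backs; the gripper's body (76 mm by 85 mm) begins 54 mm behind the grasp point. The pads swing forward as they close: fully open they stand 13 mm farther back than shut.
Start: joints at [1.109, 0.628, 0.038, 1.517, -0.027, 0.996, -0.02], TCP at [250.634, -599.75, 205.713] pointing down, gripper open.
Joint ranges: [-3.06, 3.06], [-0.37, 2.12], [-1.25, 1.32], [0.18, 2.47], [-1.1, 4.24], [0.23, 1.98], [-2.94, 2.94]. Speed limits (rad/s): [2.57, 2.57, 3.14, 3.14, 3.14, 3.14, 3.14].

## Interface

Orientations are given as [roll, pitch, yaw] about the fixed x, y, z axes, in that order (R = Rz(yaw) Ry(pitch) Rx(roll)).
In Python, from cell import ctrl gives the robot as it stands.
- The arm moves only by the shell command python3 -m handwheel 'ROWS'. ROWS is JSON, a list of rows, each a list of 3 entries, a list of its own where there are three numbers: the turn, a rotation vector about the tool's x, y, z in degrees, then the shift along the tool's x, y, z in m, then the closure, from 0 (fully open) to 1 (shut). A call has 1 to 5 rows; each row shifts and turns the commanded pose from where the row before left it, along the tool's axes as they then stand; what a row does not reach is not made up. A row lasts 1/12 s, in which the tool goes at most 41.7 mm and 7.16 degrees, less where a joint would pass 70% of its speed; a pose out of reach is approached as far as the arm can. A call is refused whole if a number of a shift passes 0.0417 or a number of a turn 7.16, either way. A call with a gripper value outside its range is refused whole. The fingers move at their own pace and stop on an object; the grip force is fixed at half the most. Time passes only in rows, so rows that do not move let the fingers close. It gives the time, the measured TCP pose, the force, the opening and the grip force at its end, in the units of the state.
- ctrl.read_state(): the state, without advancing time (a new reading comes with each control period).
- ctrl.get_image(name): name is "scene" or "top" or "wrist"; returns a dict with "pixels" (384x512x3 uint8, red, green, blue), "fx", "fy", "cx", "cy" (pixels), "pose" (4x4, takes a point from camera to world coordinates); the wrist camera has in their place "T_tool_cam" (4x4, takes a point from camera to tool coordinates, whose origin is the TCP and whose axes are the flange's). Camera axes: x right, y up, looking along -z (the intrinsics and any distortion apply to the point x, -y, -z); pixel columns grow to the right and rows downward; lengths in mm; the calibration is good to about 2 mm. A picture is of the moment at which its call begins: read the wrist's pose just before it. There is no depth.
- ctrl.finish_job(): hands the job in; it is judged then, once.
The state is a dict: "clock": time; "qpos": joint angles; "qd": joint speeds; "tau": joint torques, N m; "eef_pos": TCP position; "tool_rot": TCP orientation; "force": force on the tool from outside, world axes, zero at the start; "torque": the same for the moment, N m; "width": finger opening in mm; "gripper_force": force on a finger pad.
Only numpy, scipy, OpenCV 4.12 (cv2) and the standard library are available. Lean on these libraries where they do the work, as an engineer would, in place of code of your own. Each camera call takes 0.05 s, during which the arm holds its last target. There are 200 camera calls.

## Working session

There is one attempt and no reset: what is moved stays moved. The work goes in short steps, Python scripts to look and compute and a shell command to move; the robot and the scene stay as the last step left them, time stands still between calls to the robot, and variables do not carry over. Pictures are saved under pics/ and viewed, at most 10 in all, crops included, and the job is handed in when it is done.

```bash
mkdir -p pics; ls
python3 - <<'E'
from cell import ctrl
import cv2, numpy as np
s=ctrl.read_state(); print(s)
a=[]
for n in ("scene","top"):
    d=ctrl.get_image(n); cv2.imwrite(f"pics/{n}0.png",d["pixels"][:,:,::-1]); np.save(f"pics/{n}0.npy",d,allow_pickle=True)
    print(n,d["fx"],d["fy"],d["cx"],d["cy"],d["pose"].round(3).tolist() if hasattr(d["pose"],'round') else d["pose"],[k for k in d])
E
```

```text
pics
{'clock': 0.0, 'qpos': array([ 1.10921041,  0.62931988,  0.03846566,  1.51836586, -0.02699071,
        0.99623405, -0.01999225]), 'qd': array([-3.54623934e-03,  5.95386311e-05, -1.23498273e-03, -1.40065938e-03,
        6.90246306e-04,  3.69753536e-04,  4.23913599e-04]), 'tau': array([ 1.25060167e-03, -5.63400543e+01,  1.22632999e+00, -1.93448961e+01,
        1.08497031e-02,  1.04764543e-02, -3.39230144e-05]), 'eef_pos': array([ 250.35908152, -599.15145236,  204.80722098]), 'tool_rot': array([-3.13978469e+00,  4.37632565e-05,  3.95779621e-01]), 'force': array([ 0.67574538, -0.60998631,  0.1743831 ]), 'torque': array([-0.02243403,  0.00375097, -0.01465323]), 'gripper_force': 0.0, 'width': 85.70470114926347}
scene 361.6585599436725 361.6585599436725 256.1857458079472 193.06365618589507 [[-0.745, -0.407, 0.529, 1231.024], [0.667, -0.467, 0.581, 683.639], [0.011, 0.786, 0.619, 772.691], [0.0, 0.0, 0.0, 1.0]] ['pixels', 'fx', 'fy', 'cx', 'cy', 'pose']
top 451.6669123818895 451.6669123818895 259.7132193228766 191.25221206733087 [[0.008, 0.982, -0.189, 375.126], [-1.0, 0.004, -0.021, -13.338], [-0.02, 0.189, 0.982, 1403.197], [0.0, 0.0, 0.0, 1.0]] ['pixels', 'fx', 'fy', 'cx', 'cy', 'pose']
```

View pics/scene0.png

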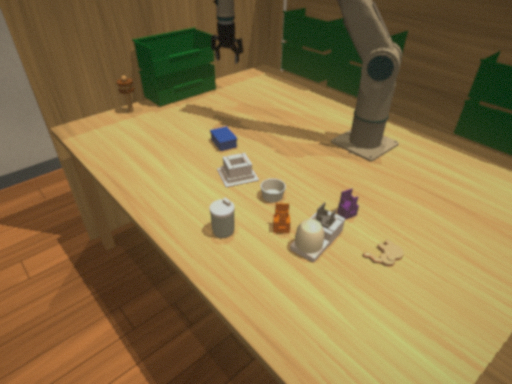

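View pics/top0.png

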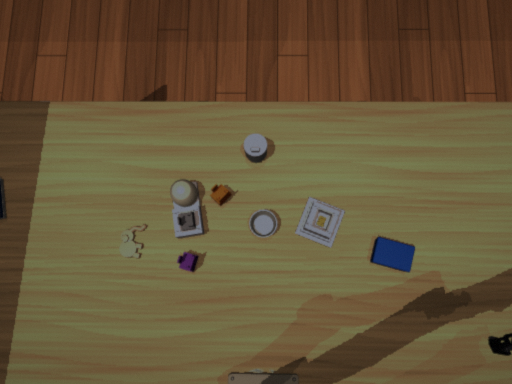

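```bash
cat > h.py <<'E'
import numpy as np, cv2
from scipy.spatial.transform import Rotation as R
from cell import ctrl
def ray(d,uv,T=None):
    T=np.array(d["pose"]) if T is None else T
    c=np.array([(uv[0]-d["cx"])/d["fx"],-(uv[1]-d["cy"])/d["fy"],-1.])
    return T[:3,3],T[:3,:3]@c
def onz(d,uv,z,T=None):
    o,v=ray(d,uv,T); return o+v*(z-o[2])/v[2]
def proj(d,p,T=None):
    T=np.array(d["pose"]) if T is None else T
    c=T[:3,:3].T@(np.asarray(p)-T[:3,3]); return d["cx"]+d["fx"]*c[0]/-c[2], d["cy"]+d["fy"]*c[1]/c[2]
def tool():
    s=ctrl.read_state(); M=np.eye(4); M[:3,:3]=R.from_euler('xyz',s["tool_rot"]).as_matrix(); M[:3,3]=s["eef_pos"]; return s,M
def wrist(name):
    s,M=tool(); d=ctrl.get_image("wrist"); d["pose"]=M@np.array(d["T_tool_cam"]); cv2.imwrite(f"pics/{name}.png",d["pixels"][:,:,::-1]); np.save(f"pics/{name}.npy",d,allow_pickle=True); return s,M,d
def load(n): return np.load(f"pics/{n}.npy",allow_pickle=True).item()
E
python3 - <<'E'
from h import *
d=load("top0")
im=d["pixels"][:,:,::-1]
a=cv2.resize(im[165:275,165:265],None,fx=4,fy=4,interpolation=cv2.INTER_CUBIC);b=cv2.resize(im[165:275,285:355],None,fx=4,fy=4,interpolation=cv2.INTER_CUBIC)
cv2.imwrite("pics/c1.png",np.hstack([a,b]))
for n,uv,z in [("lampwell",(187,222),50),("dome",(184,193),60),("charger",(321,222),40),("purple",(188,262),40),("orange",(221,195),40),("ram",(263,223),30),("cup",(256,148),80),("box",(393,254),40)]: print(n,onz(d,uv,z).round())
s,M,w=wrist("w0"); print(w["T_tool_cam"],w["fx"],w["cx"],w["cy"]); print(M.round(3))
E
```

```text
lampwell [540. 234.  50.]
dome [627. 245.  60.]
charger [ 544. -171.   40.]
purple [421. 229.  40.]
orange [625. 135.  40.]
ram [541.   5.  30.]
cup [764.  27.  80.]
box [ 449. -383.   40.]
[[ 4.07598839e-04  9.52748673e-01  3.03759443e-01  7.78447149e+01]
 [ 9.99999898e-01 -3.28869629e-04 -3.10339964e-04  2.77421818e-01]
 [-1.95778734e-04  3.03759538e-01 -9.52748710e-01 -1.68610935e+02]
 [ 0.00000000e+00  0.00000000e+00  0.00000000e+00  1.00000000e+00]] 300.9807317763383 253.52930844130418 189.98506622272225
[[ 9.23000e-01  3.86000e-01 -1.00000e-03  2.50409e+02]
 [ 3.86000e-01 -9.23000e-01  2.00000e-03 -5.99167e+02]
 [-0.00000e+00 -2.00000e-03 -1.00000e+00  2.04873e+02]
 [ 0.00000e+00  0.00000e+00  0.00000e+00  1.00000e+00]]
```

View pics/c1.png

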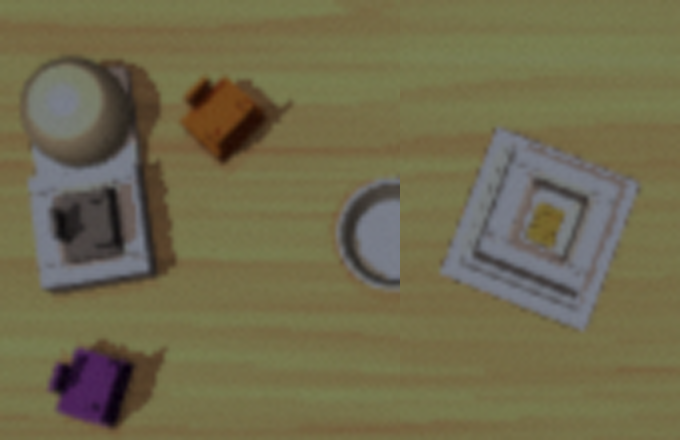

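```bash
python3 -m handwheel '[[[0,0,0],[0.0345,-0.0235,0],0],[[0,0,0],[0.0345,-0.0235,0],0],[[0,0,0],[0.0345,-0.0235,0],0],[[0,0,0],[0.0345,-0.0235,0],0]]'
python3 -m handwheel '[[[0,0,0],[0.0345,-0.0235,0],0],[[0,0,0],[0.0345,-0.0235,0],0],[[0,0,0],[0.0345,-0.0235,0],0],[[0,0,0],[0.0345,-0.0235,0],0]]'
python3 -m handwheel '[[[0,0,7],[0,0,0],0],[[0,0,7],[0,0,0],0],[[0,0,7],[0,0,0],0],[[0,0,0],[0,0,0],0]]'
python3 -m handwheel '[[[0,0,7],[0,0,0],0],[[0,0,7],[0,0,0],0],[[0,0,7],[0,0,0],0],[[0,0,0],[0,0,0],0]]'
python3 - <<'E'
from h import *
s,M=tool(); print(M.round(3)); d=np.array([540-M[0,3],-171-M[1,3],0]); print(M[:3,:3].T@d,s["qpos"])
E
```

```text
clock: 0.48
eef_pos: [342.1, -458.3, 205.4]
tool_rot: [-3.141, -0.0, 0.395]
force: [-0.5, 0.2, -0.3]
width: 85.4
gripper_force: 0.0
clock: 0.82
eef_pos: [433.1, -318.5, 205.7]
tool_rot: [-3.141, 0.0, 0.396]
force: [1.2, -0.7, 0.3]
width: 85.2
gripper_force: 0.0
clock: 1.15
eef_pos: [432.6, -319.9, 205.5]
tool_rot: [3.142, 0.001, 0.027]
force: [0.3, -0.3, -0.2]
width: 85.1
gripper_force: 0.0
clock: 1.48
eef_pos: [432.3, -320.4, 205.5]
tool_rot: [3.141, 0.001, -0.337]
force: [0.2, 0.8, -0.1]
width: 85.3
gripper_force: 0.0
[[ 9.44000e-01 -3.31000e-01 -1.00000e-03  4.32260e+02]
 [-3.31000e-01 -9.44000e-01  0.00000e+00 -3.20415e+02]
 [-1.00000e-03  0.00000e+00 -1.00000e+00  2.05497e+02]
 [ 0.00000e+00  0.00000e+00  0.00000e+00  1.00000e+00]]
[ 5.22059093e+01 -1.76656091e+02 -6.26788682e-02] [ 0.42782287  0.47710412  0.23114505  1.83515597 -0.14056989  0.84566582
 -1.1806311 ]
```

```bash
python3 -m handwheel '[[[0,0,0],[0.006,-0.0353,0],0],[[0,0,0],[0.006,-0.0353,0],0],[[0,0,0],[0.006,-0.0353,0],0],[[0,0,0],[0.006,-0.0353,0],0],[[0,0,0],[0.006,-0.0353,0],0]]'
python3 -m handwheel '[[[0,0,0],[0,0,0],0],[[0,0,0],[0,0,0],0]]'
python3 - <<'E'
from h import *
s,M,d=wrist("w1"); print(M.round(3));
E
```

```text
clock: 1.9
eef_pos: [519.7, -162.4, 205.7]
tool_rot: [-3.141, 0.0, -0.331]
force: [0.4, -0.6, 0.3]
width: 85.3
gripper_force: 0.0
clock: 2.07
eef_pos: [520.2, -161.1, 205.4]
tool_rot: [-3.141, 0.0, -0.327]
force: [-1.1, -0.5, -0.4]
width: 85.3
gripper_force: 0.0
[[ 9.47000e-01 -3.21000e-01 -0.00000e+00  5.20231e+02]
 [-3.21000e-01 -9.47000e-01  1.00000e-03 -1.61087e+02]
 [-0.00000e+00 -1.00000e-03 -1.00000e+00  2.05410e+02]
 [ 0.00000e+00  0.00000e+00  0.00000e+00  1.00000e+00]]
```

View pics/w1.png

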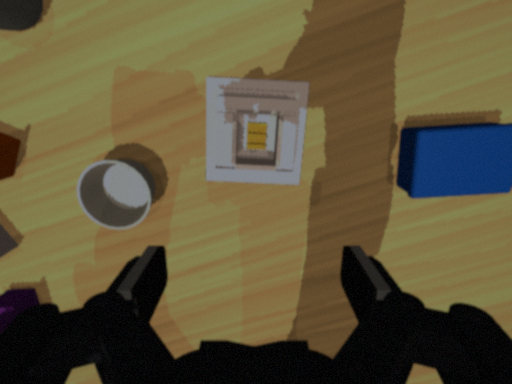

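```bash
python3 -m handwheel '[[[0,0,0],[0,-0.018,0.025],0],[[0,0,0],[0,-0.018,0.025],0],[[0,0,0],[0,-0.018,0.025],0],[[0,0,0],[0,-0.018,0.025],0],[[0,0,0],[0,0,0],0]]'
python3 -m handwheel '[[[0,0,0],[0,0,0],0],[[0,0,0],[0,0,0],0]]'
python3 -c "
from h import *
s,M,d=wrist('w2'); print(M.round(3))"
python3 -m handwheel '[[[0,0,0],[0,0.036,0],0],[[0,0,0],[0,0.036,0],0],[[0,0,0],[0,0.036,0],0],[[0,0,0],[0,0.036,0],0],[[0,0,0],[0,0,0],0]]'
python3 -m handwheel '[[[0,0,0],[0,0,0],0],[[0,0,0],[0,0,0],0]]'
python3 - <<'E'
from h import *
s,M,d=wrist("w3"); print(M.round(3)); 
out=[]
for n in("w2","w3"):
    d=load(n); u,v=map(int,proj(d,(544,-171,45))); print(u,v)
    u=min(max(u,80),432);v=max(v,80)
    out.append(cv2.resize(d["pixels"][v-80:v+80,u-65:u+65,::-1],None,fx=3,fy=3,interpolation=cv2.INTER_CUBIC))
cv2.imwrite("pics/c2.png",np.hstack(out))
E
```

```text
clock: 2.53
eef_pos: [540.4, -92.6, 101.5]
tool_rot: [-3.141, 0.008, -0.332]
force: [-0.8, 0.6, 0.5]
width: 85.4
gripper_force: 0.0
clock: 2.7
eef_pos: [542.9, -98.4, 106.5]
tool_rot: [3.14, -0.001, -0.339]
force: [-0.5, -0.5, 0.2]
width: 85.5
gripper_force: 0.0
[[ 9.43000e-01 -3.32000e-01  1.00000e-03  5.42934e+02]
 [-3.32000e-01 -9.43000e-01 -2.00000e-03 -9.84150e+01]
 [ 1.00000e-03  1.00000e-03 -1.00000e+00  1.06492e+02]
 [ 0.00000e+00  0.00000e+00  0.00000e+00  1.00000e+00]]
clock: 3.17
eef_pos: [491.5, -243.6, 107.9]
tool_rot: [3.134, -0.004, -0.351]
force: [-0.6, -2.2, 0.3]
width: 85.5
gripper_force: 0.0
clock: 3.33
eef_pos: [495.6, -232.8, 106.9]
tool_rot: [-3.141, -0.002, -0.339]
force: [0.1, 0.4, 0.1]
width: 85.5
gripper_force: 0.0
[[ 9.43000e-01 -3.33000e-01  2.00000e-03  4.95556e+02]
 [-3.33000e-01 -9.43000e-01 -1.00000e-03 -2.32837e+02]
 [ 2.00000e-03 -0.00000e+00 -1.00000e+00  1.06884e+02]
 [ 0.00000e+00  0.00000e+00  0.00000e+00  1.00000e+00]]
340 165
158 165
```

View pics/c2.png

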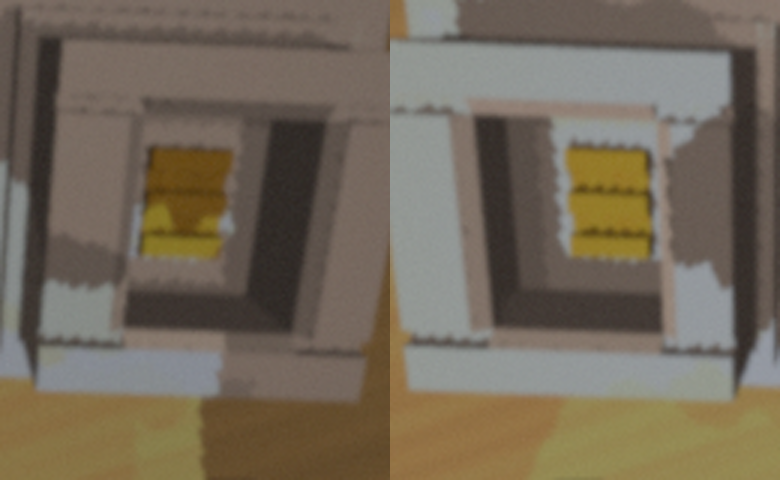

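Run:
```python
from h import *
A=load("w2");B=load("w3")
def tri(a,b):
    o1,v1=ray(A,a);o2,v2=ray(B,b)
    t=np.linalg.lstsq(np.c_[v1,-v2],o2-o1,rcond=None)[0]
    p,q=o1+t[0]*v1,o2+t[1]*v2; return (p+q)/2,np.linalg.norm(p-q)
P={}
for n,l,r in [("blkBL",(37,392),(407,392)),("blkBR",(360,402),(735,402)),("mBL",(122,347),(490,347)),("mBR",(300,350),(664,350))]:
    P[n],e=tri((275+l[0]/3,85+l[1]/3),(93+(r[0]-390)/3,85+r[1]/3)); print(n,P[n].round(1),round(e,1))
print(np.linalg.norm(P["blkBL"]-P["blkBR"]),np.linalg.norm(P["mBL"]-P["mBR"]),np.linalg.norm(P["blkBL"]-P["mBL"]),np.linalg.norm(P["blkBR"]-P["mBR"]))
# row profiles of the rim: grey along block mid row
for n,c in(("w2",340),("w3",158)):
    g=cv2.cvtColor(load(n)["pixels"],cv2.COLOR_RGB2GRAY).astype(int)
    for v in(150,165,180): print(n,v,c-65,g[v-1:v+2,c-65:c+70].mean(0).astype(int).tolist())
```

```text
blkBL [ 525.5 -119.6   64.8] 0.2
blkBR [ 495.1 -196.1   63.5] 0.2
mBL [ 528.9 -143.3   62.1] 0.2
mBR [ 514.1 -184.8   63.7] 0.2
82.3323965582298 44.04353488719472 24.066733424492284 22.107360564390245
w2 150 275 [131, 112, 95, 111, 130, 137, 136, 136, 123, 92, 61, 47, 46, 46, 45, 51, 70, 97, 107, 108, 110, 110, 109, 110, 110, 110, 109, 110, 111, 109, 109, 110, 109, 109, 110, 110, 111, 111, 111, 109, 105, 96, 90, 89, 94, 98, 97, 84, 62, 60, 68, 71, 74, 72, 74, 75, 74, 74, 73, 71, 72, 71, 72, 69, 71, 71, 70, 70, 72, 69, 68, 71, 70, 71, 75, 88, 96, 94, 89, 85, 83, 85, 83, 83, 83, 80, 68, 54, 46, 44, 44, 45, 44, 44, 43, 43, 44, 45, 45, 43, 45, 43, 44, 48, 59, 74, 83, 84, 84, 84, 85, 85, 91, 100, 106, 108, 107, 107, 107, 107, 107, 108, 108, 107, 106, 106, 107, 107, 107, 106, 107, 105, 97, 88, 81]
w2 165 275 [114, 98, 110, 130, 136, 138, 135, 122, 91, 64, 55, 55, 53, 49, 49, 61, 76, 85, 86, 87, 85, 85, 86, 89, 91, 94, 98, 102, 103, 100, 98, 100, 103, 106, 106, 106, 108, 109, 107, 100, 92, 91, 94, 109, 125, 118, 92, 82, 100, 109, 111, 110, 110, 107, 108, 108, 108, 107, 108, 106, 104, 104, 1
[... 2070 characters left out ...]
84, 65, 52, 48, 49, 48, 48, 50, 57, 70, 82, 92, 94, 92, 85, 70, 66, 79, 91, 99, 113, 134]
w3 180 93 [126, 131, 142, 148, 149, 149, 150, 149, 150, 149, 149, 149, 150, 149, 149, 149, 149, 150, 151, 149, 150, 150, 150, 149, 143, 131, 121, 119, 118, 116, 117, 115, 103, 77, 55, 49, 49, 46, 49, 50, 49, 50, 55, 63, 70, 71, 73, 73, 72, 72, 74, 74, 79, 82, 85, 85, 88, 87, 87, 87, 87, 87, 87, 88, 88, 87, 89, 88, 88, 89, 90, 90, 89, 90, 90, 89, 90, 91, 91, 92, 91, 92, 91, 92, 92, 92, 91, 92, 92, 96, 110, 127, 134, 135, 139, 147, 151, 152, 150, 151, 151, 151, 152, 151, 151, 151, 151, 152, 147, 136, 119, 112, 111, 106, 78, 55, 50, 50, 48, 49, 49, 58, 70, 82, 89, 91, 92, 85, 68, 66, 81, 94, 109, 130, 142]
```

Run:
```python
from h import *
def rep(n,Q):
    Q=np.array(Q)[:,:2]; c=Q.mean(0); e=[np.linalg.norm(Q[i]-Q[(i+1)%4]) for i in range(4)]
    v=(Q[0]+Q[3]-Q[1]-Q[2]); w=(Q[0]+Q[1]-Q[2]-Q[3]) # TL TR BR BL ; v ~ +y , w ~ +x
    print(n,c.round(1),np.round(e,1),"yaw from y",np.degrees(np.arctan2(-v[0],v[1])).round(1),"from x",np.degrees(np.arctan2(w[1],w[0])).round(1))
d=load("w1"); g=cv2.cvtColor(d["pixels"],cv2.COLOR_RGB2GRAY)
c=np.float32([(207,77),(308,81),(300,185),(207,182)])
c2=cv2.cornerSubPix(g,c.reshape(-1,1,2).copy(),(4,4),(-1,-1),(3,50,.01)).reshape(-1,2); print(c2.round(1).tolist())
rep("w1foot",[onz(d,p,6) for p in c2])
A=load("w2");B=load("w3"); z=63.5
pa=lambda x,y:onz(A,(275+x/3,85+y/3),z); pb=lambda x,y:onz(B,(93+(x-390)/3,85+y/3),z)
rep("blk",[pa(62,40),pb(730,50),(pb(735,402)+pa(360,402))/2,(pa(37,392)+pb(407,392))/2])
rep("mouthA",[pa(143,100),pa(345,106),pa(302,352),pa(122,346)])
rep("mouthB",[pb(466,98),pb(655,106),pb(664,350),pb(488,346)])
t=load("top0"); g=cv2.cvtColor(t["pixels"],cv2.COLOR_RGB2GRAY)
c=np.float32([(285+(500-400)/4,165+128/4),(285+238/4,165+185/4),(285+185/4,165+330/4),(285+42/4,165+272/4)])
c2=cv2.cornerSubPix(g,c.reshape(-1,1,2).copy(),(3,3),(-1,-1),(3,50,.01)).reshape(-1,2);print(c.tolist(),c2.round(1).tolist())
rep("topfoot",[onz(t,p,6) for p in c2])
```

```text
[[206.60000610351562, 76.19999694824219], [308.20001220703125, 82.0], [297.70001220703125, 184.5], [206.5, 180.3000030517578]]
w1foot [ 550.6 -172.9] [116.9 123.3 116.3 124. ] yaw from y -21.6 from x -21.6
blk [ 550.  -173.3] [82.2 85.9 82.6 85.3] yaw from y -21.1 from x -21.4
mouthA [ 549.5 -175. ] [46.4 60.  45.  59.7] yaw from y -21.2 from x -21.1
mouthB [ 549.6 -175.2] [43.2 59.6 43.8 60.3] yaw from y -21.3 from x -21.7
[[310.0, 197.0], [344.5, 211.25], [331.25, 247.5], [295.5, 233.0]] [[309.5, 196.5], [342.79998779296875, 209.60000610351562], [329.79998779296875, 247.0], [294.5, 232.6999969482422]]
topfoot [ 550.1 -168.9] [110.7 123.8 116.  123.7] yaw from y -21.8 from x -21.5
```

```bash
python3 -m handwheel '[[[0,0,0],[0,0,-0.035],0],[[0,0,0],[-0.01,-0.0373,-0.035],0],[[0,0,0],[-0.01,-0.0373,-0.03],0],[[0,0,0],[-0.01,-0.0373,0],0],[[0,0,0],[-0.01,-0.0373,0],0]]'
python3 -m handwheel '[[[0,0,0],[-0.01,-0.0373,0],0],[[0,0,0],[-0.01,-0.0373,0],0],[[0,0,0],[-0.01,-0.0373,0],0],[[0,0,0],[-0.01,-0.0373,0],0]]'
python3 -m handwheel '[[[0,0,0],[-0.01,-0.0373,0],0],[[0,0,0],[-0.01,-0.0373,0],0],[[0,0,0],[-0.01,-0.0373,0],0],[[0,0,0],[-0.01,-0.0373,0],0]]'
python3 -m handwheel '[[[0,0,-6.7],[0,0,0],0],[[0,0,-6.7],[0,0,0],0],[[0,0,-6.7],[0,0,0],0],[[0,0,-6.7],[0,0,0],0]]'
python3 -m handwheel '[[[0,0,0],[0,0,0],0],[[0,0,0],[0,0,0],0],[[0,0,0],[0,0,0],0]]'
python3 -c "
from h import *
s,M,d=wrist('w4'); print(M.round(3),s['force'],s['qpos'])"
```

```text
clock: 3.8
eef_pos: [507.6, -88.6, 196.5]
tool_rot: [-3.14, -0.005, -0.336]
force: [0.5, 1.0, 0.6]
width: 85.4
gripper_force: 0.0
clock: 4.13
eef_pos: [517.3, 66.6, 194.8]
tool_rot: [-3.141, -0.001, -0.334]
force: [0.6, -0.7, -0.9]
width: 85.5
gripper_force: 0.0
clock: 4.47
eef_pos: [528.3, 220.7, 194.8]
tool_rot: [-3.141, -0.0, -0.334]
force: [1.3, 0.4, 0.5]
width: 85.5
gripper_force: 0.0
clock: 4.8
eef_pos: [528.3, 219.1, 194.5]
tool_rot: [-3.141, -0.0, 0.14]
force: [-0.3, -0.2, 0.0]
width: 85.3
gripper_force: 0.0
clock: 5.05
eef_pos: [528.9, 217.6, 194.5]
tool_rot: [-3.141, -0.0, 0.129]
force: [-0.7, 0.3, 0.1]
width: 85.4
gripper_force: 0.0
[[ 9.92000e-01  1.28000e-01  0.00000e+00  5.28937e+02]
 [ 1.28000e-01 -9.92000e-01  0.00000e+00  2.17633e+02]
 [ 0.00000e+00 -0.00000e+00 -1.00000e+00  1.94489e+02]
 [ 0.00000e+00  0.00000e+00  0.00000e+00  1.00000e+00]] [-0.72143302  0.28007898  0.05211278] [-0.47666207  0.52845285  0.0568752   1.75486678 -0.03811617  0.85905228
 -1.84458945]
```

View pics/w4.png

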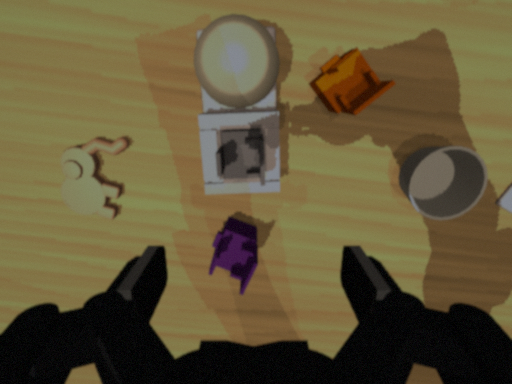

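Run:
```python
from h import *
d=load("w4"); g=cv2.cvtColor(d["pixels"],cv2.COLOR_RGB2GRAY)
c=np.float32([(199,113),(279,110),(280,191),(205,193)])
c2=cv2.cornerSubPix(g,c.reshape(-1,1,2).copy(),(3,3),(-1,-1),(3,50,.01)).reshape(-1,2);print(c2.round(1).tolist())
Q=np.array([onz(d,p,50) for p in c2])[:,:2]; print(Q.round(1), Q.mean(0),[np.linalg.norm(Q[i]-Q[(i+1)%4]).round(1) for i in range(4)])
v=(Q[0]+Q[3]-Q[1]-Q[2]); w=(Q[0]+Q[1]-Q[2]-Q[3])
print(np.degrees(np.arctan2(-v[0],v[1])),np.degrees(np.arctan2(w[1],w[0])))
s,M=tool(); p=np.r_[Q.mean(0),50]; print(M[:3,:3].T@(p-M[:3,3]))
```

```text
[[197.89999389648438, 114.9000015258789], [278.79998779296875, 110.69999694824219], [279.5, 191.60000610351562], [204.6999969482422, 194.3000030517578]]
[[579.1 280.7]
 [593.7 200.1]
 [509.1 186.1]
 [495.5 267.1]] [544.36613432 233.49282952] [np.float64(81.8), np.float64(85.8), np.float64(82.1), np.float64(84.7)]
9.923613810624342 9.323995505645414
[ 17.26553975 -13.90831582 144.42347838]
```

```bash
python3 -m handwheel '[[[0,0,-2.2],[0,-0.006,0.025],0],[[0,0,0],[0,-0.006,0.025],0],[[0,0,0],[0,0,0.02],0],[[0,0,0],[0,0,0],0],[[0,0,0],[0,0,0],0]]'
python3 -m handwheel '[[[0,0,0],[0,0,0],0],[[0,0,0],[0,0,0],0]]'
python3 - <<'E'
from h import *
s,M,d=wrist("w5"); print(M.round(3)); u,v=map(int,proj(d,(545,232,80))); print(u,v)
v=max(v,75);cv2.imwrite("pics/c5.png",cv2.resize(d["pixels"][v-75:v+75,u-100:u+100,::-1],None,fx=4,fy=4,interpolation=cv2.INTER_CUBIC))
E
```

```text
clock: 5.52
eef_pos: [526.8, 228.6, 123.7]
tool_rot: [3.141, 0.002, 0.168]
force: [0.2, -0.4, -0.1]
width: 85.3
gripper_force: 0.0
clock: 5.68
eef_pos: [528.7, 229.1, 125.8]
tool_rot: [-3.141, -0.003, 0.168]
force: [0.1, 0.2, 0.0]
width: 85.1
gripper_force: 0.0
[[ 9.86000e-01  1.67000e-01  3.00000e-03  5.28672e+02]
 [ 1.67000e-01 -9.86000e-01  1.00000e-03  2.29080e+02]
 [ 3.00000e-03 -1.00000e-03 -1.00000e+00  1.25799e+02]
 [ 0.00000e+00  0.00000e+00  0.00000e+00  1.00000e+00]]
252 181
```

View pics/c5.png

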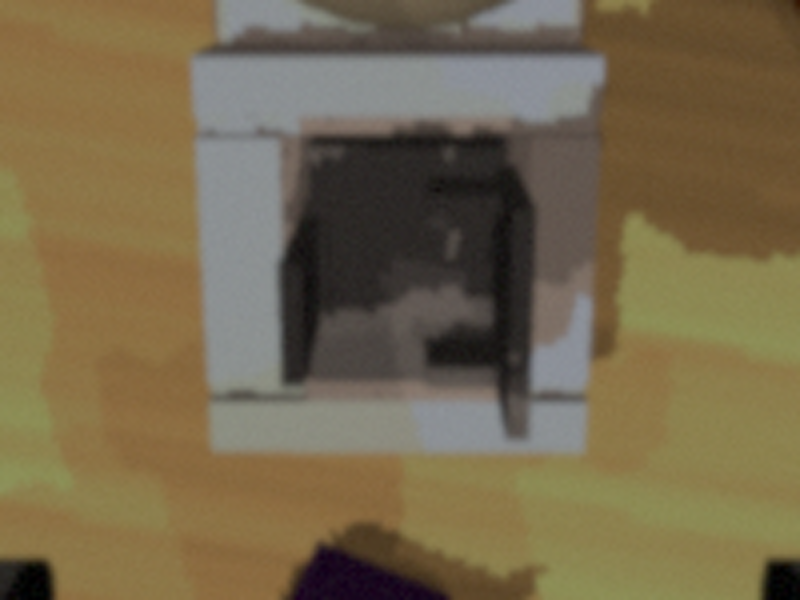

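Run:
```python
from h import *
d=load("w5"); s,M=tool(); f=lambda x,y,z:onz(d,(152+x/4,106+y/4),z)
th=np.radians(9.6); ex=np.array([np.cos(th),np.sin(th)]); ey=np.array([-ex[1],ex[0]])
o=np.array([544.6,232.])
for n,p in dict(tabOutF=f(282,383,94),tabOutB=f(282,262,94),thOutF=f(528,438,94),thInF=f(503,436,94),thOutB=f(534,208,94),bTL=f(192,57,50),bTR=f(605,55,50),bBR=f(586,452,50),bBL=f(210,452,50)).items(): print(n,(p[:2]-o)@ex,(p[:2]-o)@ey)
```

```text
tabOutF -10.849074104904698 21.423221467218486
tabOutB 11.176936589488145 20.76057252824142
thOutF -21.283055512108255 -22.43274614228719
thInF -20.90169992226931 -17.9345555298653
thOutB 20.615871137152624 -22.130245191254676
bTL 42.0542468228801 42.05523941691173
bTR 42.523917104913515 -39.92887096624149
bBR -42.682239622237425 -40.07243203297436
bBL -42.78136993310358 42.560521287148845
```

```bash
python3 -m handwheel '[[[0,0,0],[0.008,0.0024,0],0],[[0,0,0],[0.008,0.0024,0],0],[[0,0,0],[0,0,0.02],0],[[0,0,0],[0,0,0.02],0],[[0,0,0],[0,0,0.01],0]]'
python3 -m handwheel '[[[0,0,0],[0,0,0.01],0],[[0,0,0],[0,0,0.008],0],[[0,0,0],[0,0,0],0],[[0,0,0],[0,0,0],0],[[0,0,0],[0,0,0],0]]'
python3 - <<'E'
from h import *
s,M=tool(); print(s["eef_pos"],s["tool_rot"],s["force"],s["width"]); o=np.array([544.6,232.,57]);th=np.radians(9.6);p=o+np.array([.167,-.986,0])*5
print(M[:3,:3].T@(p-M[:3,3]))
E
```

```text
clock: 6.15
eef_pos: [544.4, 226.1, 72.8]
tool_rot: [3.141, 0.001, 0.168]
force: [0.1, 0.0, -1.2]
width: 85.6
gripper_force: 0.0
clock: 6.57
eef_pos: [544.7, 227.0, 56.9]
tool_rot: [-3.141, -0.001, 0.169]
force: [0.6, 0.2, 0.8]
width: 85.4
gripper_force: 0.0
[544.67064824 227.04760382  56.92980568] [-3.14126284e+00 -1.29990626e-03  1.68858558e-01] [0.55149386 0.22552844 0.84246693] 85.42854702446391
[ 0.75733501  0.10635438 -0.069245  ]
```

```bash
python3 -m handwheel '[[[0,0,0],[0,0,0],0.35],[[0,0,0],[0,0,0],0.35],[[0,0,0],[0,0,0],0.35],[[0,0,0],[0,0,0],0.35],[[0,0,0],[0,0,0],0.35]]'
python3 -m handwheel '[[[0,0,0],[0,0,0],0.42],[[0,0,0],[0,0,0],0.42],[[0,0,0],[0,0,0],0.42],[[0,0,0],[0,0,0],0.42],[[0,0,0],[0,0,0],0.42]]'
```

```text
clock: 6.98
eef_pos: [544.1, 226.9, 56.5]
tool_rot: [-3.142, -0.0, 0.169]
force: [0.2, -0.4, 0.6]
width: 55.4
gripper_force: 0.0
clock: 7.4
eef_pos: [544.1, 227.0, 56.3]
tool_rot: [-3.141, -0.0, 0.169]
force: [-0.5, 1.4, 1.0]
width: 49.6
gripper_force: 0.4
```

```bash
python3 -m handwheel '[[[0,0,0],[0,0,0],0.46],[[0,0,0],[0,0,0],0.46],[[0,0,0],[0,0,0],0.46],[[0,0,0],[0,0,0],0.46]]'
python3 -m handwheel '[[[0,0,0],[0,0,0],0.50],[[0,0,0],[0,0,0],0.5],[[0,0,0],[0,0,0],0.5],[[0,0,0],[0,0,0],0.5]]'
python3 -m handwheel '[[[0,0,0],[0,0,0],0.54],[[0,0,0],[0,0,0],0.54],[[0,0,0],[0,0,0],0.54],[[0,0,0],[0,0,0],0.54]]'
```

```text
clock: 7.73
eef_pos: [544.0, 228.0, 56.5]
tool_rot: [-3.14, -0.001, 0.17]
force: [-1.9, 4.3, 3.4]
width: 45.7
gripper_force: 2.4
clock: 8.07
eef_pos: [544.0, 228.6, 56.7]
tool_rot: [-3.14, -0.001, 0.17]
force: [-2.1, 5.4, 4.6]
width: 42.7
gripper_force: 3.4
clock: 8.4
eef_pos: [544.3, 227.5, 56.9]
tool_rot: [-3.141, -0.001, 0.169]
force: [-1.8, 5.3, 5.3]
width: 39.5
gripper_force: 7.9
```

```bash
python3 -m handwheel '[[[0,0,0],[0,0,0],0.57],[[0,0,0],[0,0,0],0.57],[[0,0,0],[0,0,0],0.57],[[0,0,0],[0,0,0],0.57]]'
python3 -m handwheel '[[[0,0,0],[0,0,0],0.59],[[0,0,0],[0,0,0],0.59],[[0,0,0],[0,0,0],0.59],[[0,0,0],[0,0,0],0.59]]'
```

```text
clock: 8.73
eef_pos: [544.4, 226.8, 57.0]
tool_rot: [-3.141, -0.001, 0.169]
force: [-1.8, 2.8, 7.4]
width: 37.0
gripper_force: 11.1
clock: 9.07
eef_pos: [544.5, 226.3, 57.1]
tool_rot: [3.141, -0.001, 0.168]
force: [-1.9, 2.7, 7.6]
width: 35.1
gripper_force: 13.3
```

```bash
python3 -m handwheel '[[[0,0,0],[0,0,0],0.60],[[0,0,0],[0,0,0],0.60],[[0,0,0],[0,0,0],0.60]]'
python3 -m handwheel '[[[0,0,0],[0,0,0],0.61],[[0,0,0],[0,0,0],0.61],[[0,0,0],[0,0,0],0.61]]'
```

```text
clock: 9.32
eef_pos: [544.6, 226.1, 57.2]
tool_rot: [3.141, -0.001, 0.168]
force: [-1.8, 0.7, 8.5]
width: 34.3
gripper_force: 14.4
clock: 9.57
eef_pos: [544.6, 225.8, 57.3]
tool_rot: [3.141, -0.001, 0.168]
force: [-1.2, 1.0, 9.1]
width: 33.9
gripper_force: 15.5
```

```bash
python3 -m handwheel '[[[0,0,0],[0,0,0],0.63],[[0,0,0],[0,0,0],0.63],[[0,0,0],[0,0,0],0.63]]'
python3 -m handwheel '[[[0,0,0],[0,0,0],0.65],[[0,0,0],[0,0,0],0.65],[[0,0,0],[0,0,0],0.65]]'
```

```text
clock: 9.82
eef_pos: [544.6, 225.7, 57.5]
tool_rot: [3.141, -0.001, 0.168]
force: [-2.3, 1.8, 11.6]
width: 32.1
gripper_force: 28.8
clock: 10.07
eef_pos: [544.6, 225.8, 57.7]
tool_rot: [3.141, -0.001, 0.168]
force: [-2.6, 0.4, 13.0]
width: 30.9
gripper_force: 42.9
```

```bash
python3 -m handwheel '[[[0,0,0],[0,0,-0.001],0.625],[[0,0,0],[0,0,0],0.625],[[0,0,0],[0,0,0],0.625]]'
```

```text
clock: 10.32
eef_pos: [544.3, 225.4, 57.5]
tool_rot: [3.14, 0.0, 0.168]
force: [-1.4, -0.3, 7.1]
width: 31.9
gripper_force: 29.1
```

```bash
python3 -m handwheel '[[[0,0,0],[0,0,-0.002],0.62],[[0,0,0],[0,0,-0.002],0.62],[[0,0,0],[0,0,-0.002],0.62]]'
python3 -m handwheel '[[[0,0,0],[0,0,-0.002],0.62],[[0,0,0],[0,0,-0.002],0.62],[[0,0,0],[0,0,0],0.62]]'
```

```text
clock: 10.57
eef_pos: [543.6, 225.9, 62.7]
tool_rot: [3.141, 0.001, 0.168]
force: [-0.4, 0.4, -1.7]
width: 32.6
gripper_force: 24.6
clock: 10.82
eef_pos: [544.2, 226.8, 67.6]
tool_rot: [-3.142, -0.0, 0.169]
force: [-0.3, -0.2, -2.2]
width: 32.6
gripper_force: 24.6
```

```bash
python3 -m handwheel '[[[0,0,0],[0,0,-0.005],0.62],[[0,0,0],[0,0,-0.005],0.62],[[0,0,0],[0,0,-0.008],0.62],[[0,0,0],[0,0,-0.012],0.62],[[0,0,0],[0,0,-0.015],0.62]]'
python3 -m handwheel '[[[0,0,0],[0,0,-0.015],0.62],[[0,0,0],[0,0,-0.015],0.62],[[0,0,0],[0,0,-0.015],0.62],[[0,0,0],[0,0,-0.008],0.62],[[0,0,0],[0,0,-0.004],0.62]]'
python3 -m handwheel '[[[0,0,0],[0,0,0],0.62],[[0,0,0],[0,0,0],0.62]]'
python3 - <<'E'
from h import *
s,M,d=wrist("w6"); print(M.round(3)); cv2.imwrite("pics/w6c.png",d["pixels"][150:384,100:420,::-1])
# relative motion to charger
R2=M[:3,:3]; print(R2.T@(np.array([549.5,-174.7,0])-M[:3,3]))
E
```

```text
clock: 11.23
eef_pos: [543.6, 226.6, 113.0]
tool_rot: [3.141, 0.001, 0.169]
force: [-0.5, -0.1, -2.7]
width: 32.3
gripper_force: 24.6
clock: 11.65
eef_pos: [545.0, 227.2, 171.5]
tool_rot: [-3.141, -0.003, 0.169]
force: [0.3, 0.0, -1.5]
width: 32.6
gripper_force: 24.6
clock: 11.82
eef_pos: [543.7, 226.7, 169.1]
tool_rot: [3.142, 0.0, 0.169]
force: [0.7, -0.1, -2.2]
width: 32.8
gripper_force: 24.6
[[ 9.86000e-01  1.68000e-01 -0.00000e+00  5.43722e+02]
 [ 1.68000e-01 -9.86000e-01 -0.00000e+00  2.26686e+02]
 [-0.00000e+00  0.00000e+00 -1.00000e+00  1.69126e+02]
 [ 0.00000e+00  0.00000e+00  0.00000e+00  1.00000e+00]]
[-61.7241836  396.62992151 169.18105154]
```

View pics/w6c.png

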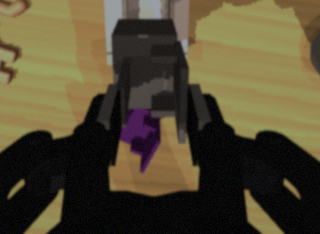

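```bash
python3 -m handwheel '[[[0,0,0],[-0.002,0.0125,0],0.62],[[0,0,0],[-0.00405,0.025,0],0.62],[[0,0,0],[-0.00405,0.025,0],0.62],[[0,0,0],[-0.00405,0.025,0],0.62],[[0,0,0],[-0.00405,0.025,0],0.62]]'
python3 -m handwheel '[[[0,0,0],[-0.00405,0.025,0],0.62],[[0,0,0],[-0.00405,0.025,0],0.62],[[0,0,0],[-0.00405,0.025,0],0.62],[[0,0,0],[-0.00405,0.025,0],0.62],[[0,0,0],[-0.00405,0.025,0],0.62]]'
python3 -m handwheel '[[[0,0,0],[-0.00405,0.025,0],0.62],[[0,0,0],[-0.00405,0.025,0],0.62],[[0,0,0],[-0.00405,0.025,0],0.62],[[0,0,0],[-0.00405,0.025,0],0.62],[[0,0,0],[-0.00405,0.025,0],0.62]]'
python3 -m handwheel '[[[0,0,0],[-0.00405,0.025,0],0.62],[[0,0,0],[-0.002,0.0125,0],0.62],[[0,0,0],[0,0,0],0.62]]'
python3 -m handwheel '[[[0,0,6.2],[0,0,0],0.62],[[0,0,6.2],[0,0,0],0.62],[[0,0,6.2],[0,0,0],0.62],[[0,0,6.2],[0,0,0],0.62],[[0,0,6.2],[0,0,0],0.62]]'
python3 -m handwheel '[[[0,0,0],[0,0,0],0.62],[[0,0,0],[0,0,0],0.62],[[0,0,0],[0,0,0],0.62]]'
python3 - <<'E'
from h import *
s,M,d=wrist("w7"); print(s["tool_rot"],M[:3,:3].T@(np.array([546.9,-178.5,115])-M[:3,3]))
E
```

```text
clock: 12.28
eef_pos: [544.2, 110.3, 168.4]
tool_rot: [3.141, 0.002, 0.169]
force: [1.0, 0.2, -2.6]
width: 32.4
gripper_force: 24.6
clock: 12.7
eef_pos: [545.0, -16.3, 168.6]
tool_rot: [3.141, 0.002, 0.168]
force: [-0.3, -0.4, -1.4]
width: 32.7
gripper_force: 24.6
clock: 13.12
eef_pos: [545.7, -142.7, 168.5]
tool_rot: [-3.141, 0.002, 0.168]
force: [0.9, -0.1, -1.6]
width: 32.1
gripper_force: 24.6
clock: 13.37
eef_pos: [545.9, -183.5, 168.7]
tool_rot: [3.139, 0.002, 0.162]
force: [-0.0, 0.2, -2.4]
width: 32.6
gripper_force: 24.6
clock: 13.78
eef_pos: [547.1, -176.4, 168.8]
tool_rot: [-3.14, 0.002, -0.376]
force: [-0.2, 0.1, -1.9]
width: 32.5
gripper_force: 24.6
clock: 14.03
eef_pos: [547.3, -177.3, 169.0]
tool_rot: [-3.141, 0.001, -0.368]
force: [-0.0, -0.7, -1.3]
width: 32.6
gripper_force: 24.6
[-3.14111433e+00  7.00888196e-04 -3.68317399e-01] [4.34101965e-02 1.26026775e+00 5.40311672e+01]
```

```bash
python3 -m handwheel '[[[0,0,0.3],[0,0.0012,0.015],0.62],[[0,0,0],[0,0,0.015],0.62],[[0,0,0],[0,0,0.013],0.62],[[0,0,0],[0,0,0.008],0.62],[[0,0,0],[0,0,0],0.62]]'
python3 -m handwheel '[[[0,0,0],[0,0,0],0.62],[[0,0,0],[0,0,0],0.62]]'
python3 - <<'E'
from h import *
s,M,d=wrist("w8"); print(s["tool_rot"],M[:3,:3].T@(np.array([546.9,-178.5,115])-M[:3,3]))
a=d["pixels"][100:330,150:362,::-1]
cv2.imwrite("pics/c8.png",cv2.resize(a,None,fx=2.6,fy=2.6,interpolation=cv2.INTER_CUBIC))
E
```

```text
clock: 14.5
eef_pos: [545.7, -179.0, 116.6]
tool_rot: [-3.142, 0.003, -0.376]
force: [-0.9, 0.8, -2.2]
width: 32.3
gripper_force: 24.6
clock: 14.67
eef_pos: [547.6, -179.8, 118.9]
tool_rot: [-3.141, -0.001, -0.377]
force: [0.9, 0.3, -1.3]
width: 32.7
gripper_force: 24.6
[-3.14140868e+00 -1.33422212e-03 -3.77076770e-01] [-1.12647023 -0.92762974  3.9468584 ]
```

View pics/c8.png

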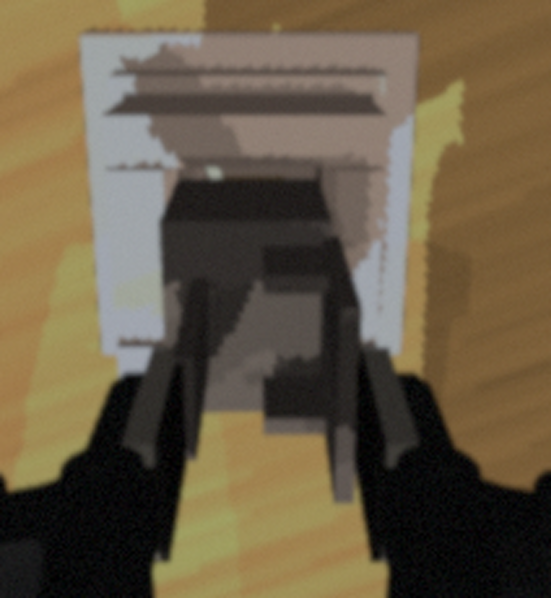

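Run:
```python
from h import *
d=load("w8"); T=d["pose"]; M=T@np.linalg.inv(d["T_tool_cam"]); zt=M[2,3]; f=lambda x,y,z:onz(d,(150+x/2.6,100+y/2.6),z)
th=np.radians(-21.4); ex=np.array([np.cos(th),np.sin(th)]); ey=np.array([-ex[1],ex[0]]); o=np.array([549.5,-174.7])
for n,p in dict(topL=f(163,221,zt-5.4),topR=f(328,223,zt-5.4),botL=f(180,180,zt-47.4),botR=f(321,180,zt-47.4),thOutF=f(355,500,zt+36.6),footTL=f(80,34,6),footTR=f(418,34,6),bTL=f(108,113,63),bTR=f(386,113,63)).items():
    q=p[:2]-o; print(n,(q@ex).round(1),(q@ey).round(1),"tool",(M[:3,:3].T@(p-M[:3,3]))[:2].round(1))
```

```text
topL 25.9 18.9 tool [ 25.7 -24.4]
topR 25.3 -19.4 tool [25.3 13.9]
botL 25.5 19.6 tool [ 25.2 -25.1]
botR 25.3 -20.4 tool [25.2 14.9]
thOutF -19.5 -22.7 tool [-19.4  17.3]
footTL 62.0 60.3 tool [ 61.5 -65.9]
footTR 61.6 -57.8 tool [61.6 52.2]
bTL 43.2 40.5 tool [ 42.9 -46.1]
bTR 43.0 -39.3 tool [42.9 33.8]
```

```bash
python3 -m handwheel '[[[0,0,0],[0,0,0.003],0.62],[[0,0,0],[0,0,0.003],0.62],[[0,0,0],[0,0,0.003],0.62],[[0,0,0],[0,0,0.003],0.62],[[0,0,0],[0,0,0],0.62]]'
python3 -m handwheel '[[[0,0,0],[0,0,0.002],0.62],[[0,0,0],[0,0,0.002],0.62],[[0,0,0],[0,0,0.002],0.62],[[0,0,0],[0,0,0],0.62],[[0,0,0],[0,0,0],0.62]]'
```

```text
clock: 15.13
eef_pos: [546.5, -179.3, 105.6]
tool_rot: [3.142, 0.001, -0.377]
force: [0.1, 0.3, -1.5]
width: 32.2
gripper_force: 24.6
clock: 15.55
eef_pos: [546.9, -179.5, 100.1]
tool_rot: [-3.142, 0.0, -0.377]
force: [0.1, -0.7, -1.8]
width: 32.6
gripper_force: 24.6
```

```bash
python3 -m handwheel '[[[0,0,0],[0,0,0.003],0.62],[[0,0,0],[0,0,0.003],0.62],[[0,0,0],[0,0,0.003],0.62],[[0,0,0],[0,0,0],0.62],[[0,0,0],[0,0,0],0.62]]'
python3 -m handwheel '[[[0,0,0],[0,0,0.003],0.62],[[0,0,0],[0,0,0.003],0.62],[[0,0,0],[0,0,0.002],0.62],[[0,0,0],[0,0,0],0.62],[[0,0,0],[0,0,0],0.62]]'
```

```text
clock: 15.97
eef_pos: [546.8, -179.5, 90.9]
tool_rot: [3.142, 0.001, -0.377]
force: [-0.4, 1.1, -2.4]
width: 32.5
gripper_force: 24.6
clock: 16.38
eef_pos: [546.8, -179.5, 83.0]
tool_rot: [3.142, 0.0, -0.377]
force: [0.2, -0.2, -2.6]
width: 32.8
gripper_force: 24.6
```

```bash
python3 -m handwheel '[[[0,0,0],[0,0,0.002],0.62],[[0,0,0],[0,0,0.001],0.62],[[0,0,0],[0,0,0],0.62]]'
python3 -m handwheel '[[[0,0,0],[0,0,0.0015],0.62],[[0,0,0],[0,0,0.0015],0.62],[[0,0,0],[0,0,0],0.62]]'
```

```text
clock: 16.63
eef_pos: [546.8, -179.5, 80.1]
tool_rot: [3.142, 0.0, -0.377]
force: [-0.5, -0.1, -1.2]
width: 32.4
gripper_force: 24.6
clock: 16.88
eef_pos: [546.8, -179.4, 77.0]
tool_rot: [-3.142, 0.0, -0.377]
force: [-0.1, -1.0, -2.4]
width: 32.8
gripper_force: 24.6
```

Bottom about 29.6 now; go in 1 mm steps.

```bash
python3 -m handwheel '[[[0,0,0],[0,0,0.001],0.62],[[0,0,0],[0,0,0],0.62],[[0,0,0],[0,0,0],0.62]]'
python3 -m handwheel '[[[0,0,0],[0,0,0.001],0.62],[[0,0,0],[0,0,0],0.62],[[0,0,0],[0,0,0],0.62]]'
python3 -m handwheel '[[[0,0,0],[0,0,0.001],0.62],[[0,0,0],[0,0,0],0.62],[[0,0,0],[0,0,0],0.62]]'
```

```text
clock: 17.13
eef_pos: [547.0, -179.5, 76.2]
tool_rot: [-3.142, 0.0, -0.377]
force: [0.9, 0.6, -2.7]
width: 32.5
gripper_force: 24.6
clock: 17.38
eef_pos: [547.2, -179.6, 75.5]
tool_rot: [-3.142, -0.001, -0.377]
force: [-1.0, 0.5, -0.4]
width: 32.6
gripper_force: 24.8
clock: 17.63
eef_pos: [547.2, -179.6, 74.6]
tool_rot: [-3.142, -0.001, -0.377]
force: [-1.2, -1.0, 3.1]
width: 32.7
gripper_force: 25.1
```

```bash
python3 -m handwheel '[[[0,0,0],[0,0,0.001],0.62],[[0,0,0],[0,0,0],0.62],[[0,0,0],[0,0,0],0.62]]'
python3 -m handwheel '[[[0,0,0],[0,0,0.001],0.62],[[0,0,0],[0,0,0],0.62],[[0,0,0],[0,0,0],0.62]]'
python3 -m handwheel '[[[0,0,0],[0,0,0.001],0.62],[[0,0,0],[0,0,0],0.62],[[0,0,0],[0,0,0],0.62]]'
```

```text
clock: 17.88
eef_pos: [547.3, -179.6, 73.5]
tool_rot: [-3.142, -0.001, -0.377]
force: [-0.7, -0.6, 3.9]
width: 32.9
gripper_force: 25.3
clock: 18.13
eef_pos: [547.3, -179.7, 72.5]
tool_rot: [-3.142, -0.001, -0.377]
force: [-0.1, -0.1, 6.6]
width: 32.5
gripper_force: 25.4
clock: 18.38
eef_pos: [547.3, -179.7, 71.7]
tool_rot: [-3.142, -0.001, -0.377]
force: [-1.7, 0.2, 6.9]
width: 32.4
gripper_force: 25.5
```

```bash
python3 -m handwheel '[[[0,0,0],[0,0,0.0008],0.62],[[0,0,0],[0,0,0],0.62],[[0,0,0],[0,0,0],0.62]]'
python3 -m handwheel '[[[0,0,0],[0,0,0.0006],0.62],[[0,0,0],[0,0,0],0.62],[[0,0,0],[0,0,0],0.62]]'
```

```text
clock: 18.63
eef_pos: [547.4, -179.7, 71.0]
tool_rot: [-3.142, -0.001, -0.378]
force: [-0.4, 0.4, 6.8]
width: 32.6
gripper_force: 25.6
clock: 18.88
eef_pos: [547.4, -179.7, 70.6]
tool_rot: [-3.141, -0.001, -0.377]
force: [-0.5, -0.4, 9.4]
width: 32.6
gripper_force: 25.7
```

```bash
python3 -m handwheel '[[[0,0,0],[0,0,0.0006],0.62],[[0,0,0],[0,0,0],0.62],[[0,0,0],[0,0,0],0.62]]'
python3 -m handwheel '[[[0,0,0],[0,0,0.0006],0.62],[[0,0,0],[0,0,0],0.62],[[0,0,0],[0,0,0],0.62]]'
```

```text
clock: 19.13
eef_pos: [547.5, -179.7, 70.6]
tool_rot: [-3.141, -0.001, -0.378]
force: [-2.3, 0.9, 13.2]
width: 32.5
gripper_force: 26.0
clock: 19.38
eef_pos: [547.5, -179.7, 70.6]
tool_rot: [-3.141, -0.002, -0.378]
force: [-3.7, 0.8, 17.8]
width: 32.4
gripper_force: 26.3
```

```bash
python3 -m handwheel '[[[0,0,0],[0,0,0],0.60],[[0,0,0],[0,0,0],0.60],[[0,0,0],[0,0,0],0.60]]'
python3 -m handwheel '[[[0,0,0],[0,0,0.0003],0.58],[[0,0,0],[0,0,0],0.58],[[0,0,0],[0,0,0],0.58]]'
```

```text
clock: 19.63
eef_pos: [547.7, -179.3, 70.2]
tool_rot: [-3.141, -0.002, -0.377]
force: [-2.3, 2.5, 15.4]
width: 34.3
gripper_force: 15.2
clock: 19.88
eef_pos: [548.1, -178.4, 69.9]
tool_rot: [-3.14, -0.002, -0.377]
force: [-2.5, 2.6, 15.3]
width: 35.9
gripper_force: 12.7
```

```bash
python3 -m handwheel '[[[0,0,0],[0,0,0.0004],0.555],[[0,0,0],[0,0,0],0.555],[[0,0,0],[0,0,0],0.555]]'
python3 -m handwheel '[[[0,0,0],[0,0,0.0004],0.53],[[0,0,0],[0,0,0],0.53],[[0,0,0],[0,0,0],0.53]]'
```

```text
clock: 20.13
eef_pos: [548.5, -178.0, 69.5]
tool_rot: [-3.139, -0.002, -0.377]
force: [-0.7, 3.7, 15.0]
width: 38.0
gripper_force: 9.8
clock: 20.38
eef_pos: [548.6, -178.1, 68.8]
tool_rot: [-3.139, -0.002, -0.377]
force: [0.6, 2.3, 12.3]
width: 40.1
gripper_force: 7.6
```

```bash
python3 -m handwheel '[[[0,0,0],[0,0,0.0006],0.51],[[0,0,0],[0,0,0],0.51],[[0,0,0],[0,0,0],0.51]]'
python3 -m handwheel '[[[0,0,0],[0,0,0.0006],0.49],[[0,0,0],[0,0,0],0.49],[[0,0,0],[0,0,0],0.49]]'
```

```text
clock: 20.63
eef_pos: [548.6, -178.3, 67.9]
tool_rot: [-3.14, -0.002, -0.377]
force: [-0.1, 2.4, 9.3]
width: 42.0
gripper_force: 6.1
clock: 20.88
eef_pos: [548.2, -178.0, 66.5]
tool_rot: [-3.14, -0.001, -0.376]
force: [2.1, 4.1, 3.8]
width: 43.7
gripper_force: 2.7
```

```bash
python3 -m handwheel '[[[0,0,0],[0,0,0],0.3],[[0,0,0],[0,0,0],0.1],[[0,0,0],[0,0,0],0],[[0,0,0],[0,0,0],0],[[0,0,0],[0,0,0],0]]'
python3 -m handwheel '[[[0,0,0],[0,0,-0.015],0],[[0,0,0],[0,0,-0.03],0],[[0,0,0],[-0.01,0,-0.03],0],[[0,0,0],[-0.015,0,0],0],[[0,0,0],[0,0,0],0]]'
python3 -m handwheel '[[[0,0,0],[0,0,0],0],[[0,0,0],[0,0,0],0]]'
python3 - <<'E'
from h import *
s,M,d=wrist("w9"); print(M.round(3),s["force"]); u,v=map(int,proj(d,(549.5,-174.7,80))); print(u,v)
v=max(v,75);print(v);cv2.imwrite("pics/c9.png",cv2.resize(d["pixels"][v-75:v+75,u-100:u+100,::-1],None,fx=4,fy=4,interpolation=cv2.INTER_CUBIC))
E
```

```text
clock: 21.3
eef_pos: [546.4, -180.2, 66.1]
tool_rot: [3.141, 0.001, -0.378]
force: [-0.2, -0.3, 0.1]
width: 85.7
gripper_force: 0.0
clock: 21.72
eef_pos: [522.0, -170.0, 142.8]
tool_rot: [-3.141, 0.0, -0.378]
force: [-1.4, 0.6, -0.1]
width: 85.5
gripper_force: 0.0
clock: 21.88
eef_pos: [523.8, -170.5, 140.7]
tool_rot: [3.141, 0.001, -0.378]
force: [-0.1, -0.2, -0.3]
width: 85.5
gripper_force: 0.0
[[ 9.30000e-01 -3.69000e-01 -1.00000e-03  5.23820e+02]
 [-3.69000e-01 -9.30000e-01  0.00000e+00 -1.70481e+02]
 [-1.00000e-03  0.00000e+00 -1.00000e+00  1.40725e+02]
 [ 0.00000e+00  0.00000e+00  0.00000e+00  1.00000e+00]] [-0.06097658 -0.15287979 -0.31883396]
246 164
164
```

View pics/c9.png

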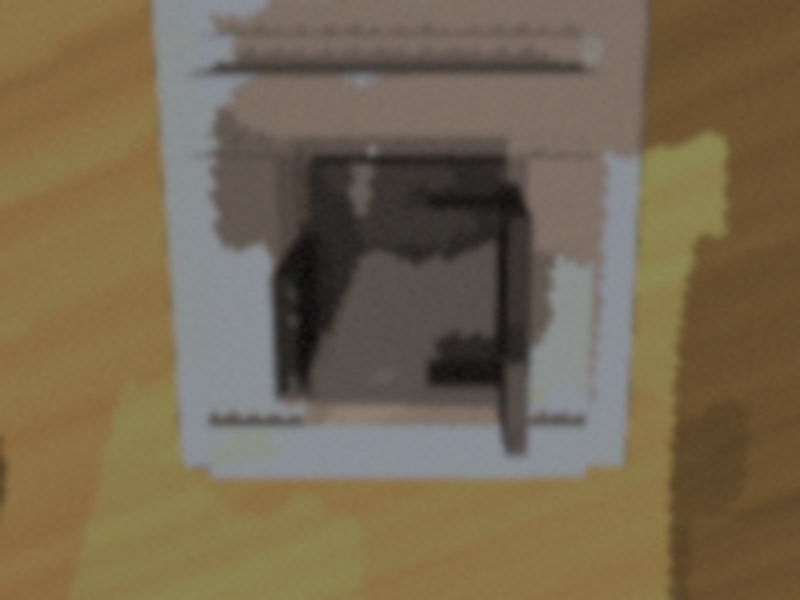

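Run:
```python
from h import *
d=load("w9"); f=lambda x,y,z:onz(d,(146+x/4,89+y/4),z)
th=np.radians(-21.4); ex=np.array([np.cos(th),np.sin(th)]); ey=np.array([-ex[1],ex[0]]); o=np.array([549.5,-174.7])
for z in(107,109,112):
  for n,p in dict(tabF=f(276,398,z),tabB=f(275,275,z),thF=f(526,455,z),thB=f(530,213,z)).items():
    q=p[:2]-o; print(z,n,(q@ex).round(1),(q@ey).round(1))
```

```text
107 tabF -10.7 21.4
107 tabB 11.3 20.6
107 thF -21.6 -22.9
107 thB 21.7 -22.6
109 tabF -10.1 21.1
109 tabB 11.7 20.4
109 thF -20.8 -22.7
109 thB 22.0 -22.5
112 tabF -9.2 20.7
112 tabB 12.3 20.0
112 thF -19.7 -22.4
112 thB 22.4 -22.2
```

```bash
python3 -c "
from cell import ctrl
print(ctrl.finish_job())"
```

```text
the job is handed in; nothing more can be done
None
```

I moved the cassette from the night light to the charger, pressed it home, released it and handed the job in. The last wrist picture shows the plates 43.6 mm apart, as when latched in the lamp, so the tab looks snapped out under the catch. The hand-in returned no verdict. Peak readings were 42.9 N on the tab (over the 20–30 N aim, under the 45 N limit), 13 N on the tool at the lamp and 18 N at the charger. It took about 22 s.

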